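# Lock the access panel of an instrument case with its quarter-turn fastener

## Robot

A 6-joint arm with a two-finger parallel gripper is mounted at the origin on a cart in front of the work surface, level with it; the furniture and walls round the work are solid. World frame = base frame: x ahead of the robot, y to its left, z up, the work surface at z = 0. Lengths are in mm, angles in rad, forces in N, time in s.
With the tool pointing down it reaches from about 400 to 925 mm from the base axis. Payload 12.5 kg.
Tool frame: the origin (TCP) lies midway between the tips of the shut fingers; the grasp point (between the pads) lies 19 mm behind it; z points along the fingers, y is the line along which they close (so a half turn about z gives the same grasp; the last joint's range is limited). The gripper opens to 95 mm and grips with 3 to 60 N. Pads are 20 mm wide; open, the fingers measure 119 mm over their backs; the gripper's body (75 mm by 180 mm) begins 59 mm behind the grasp point.
Start: joints at [1.098, 0.491, 1.559, -0, 1.092, -0.106], TCP at [224.128, 583.449, 214.661] pointing down, gripper open.
Joint ranges: [-3.1, 3.1], [-0.84, 2.19], [0.05, 2.79], [-1.13, 4.28], [0.06, 2.93], [-2.69, 2.69]. Speed limits (rad/s): [2.22, 2.22, 2.79, 3.14, 3.14, 3.14].

## Interface

Orientations are given as [roll, pitch, yaw] about the fixed x, y, z axes, in that order (R = Rz(yaw) Ry(pitch) Rx(roll)).
In Python, from cell import env gives the robot as it stands.
- The arm moves only by the tool arm_command, never from a script. Its argument "targets" is a list of rows, each a list of 5 numbers: the shift along the tool's x, y, z in mm, then the turn about the tool's z in degrees, then the opening, from 0 (shut) to 1 (fully open). In form: [[tx, ty, tz, roll, fingers], ...]. A call has 1 to 5 rows; each row is the pose to reach, as a shift and turn from the pose commanded when the call began, along the tool's axes at that moment; what a row does not reach only later rows make up. A row lasts 1/10 s, in which the tool goes at most 50 mm and 8.59 degrees, less where a joint would pass 70% of its speed; a pose out of reach is approached as far as the arm can. A call with a gripper value outside its range is refused whole. The fingers move at their own pace and stop on an object; the grip force is fixed at half the most. Time passes only in rows, so rows that repeat a pose let the fingers close. It gives the time, the measured TCP pose, the force, the opening and the grip force at its end, in the units of the state.
- env.state(): the state, without advancing time (a new reading comes with each control period).
- env.read_camera(name): name is "scene" or "side" or "wrist"; returns a dict with "frame" (384x512x3 uint8, red, green, blue), "vertical_fov" (degrees; the focal length in pixels is half the picture's height over the tangent of half this angle, whatever the lens; pixels are square), "cx", "cy" (the principal point, pixels), "world_from_camera" (4x4, takes a point from camera to world coordinates); the wrist camera has in their place "hand_eye" (4x4, takes a point from camera to tool coordinates, whose origin is the TCP and whose axes are the flange's). Camera axes: x right, y down, z forward; pixel columns grow to the right and rows downward; lengths in mm; the calibration is good to about 2 mm. The wrist camera is an equidistant fisheye: a pixel r from the principal point sees the ray r / f radians off the axis. A picture is of the moment at which its call begins: read the wrist's pose just before it. There is no depth.
- env.job_done(): hands the job in; it is judged then, once.
The state is a dict: "t": time; "joints": joint angles; "qvel": joint speeds; "tau": joint torques, N m; "eef_pos": TCP position; "tcp_rot": TCP orientation; "ft_force": force on the tool from outside, world axes, zero at the start; "moment": the same for the moment, N m; "opening": opening from 0.0 (shut) to 1.0 (fully open); "grip_force": force on a finger pad.
Only numpy, scipy, OpenCV 4.12 (cv2) and the standard library are available. Lean on these libraries where they do the work, as an engineer would, in place of code of your own. Each camera call takes 0.05 s, during which the arm holds its last target. There are 200 camera calls.

## Task

The access panel on top of the grey instrument case stands slightly ajar on its springy gasket. Set the fingertips in the slot of the big round black cam fastener, press the panel down flush, and while keeping it pressed turn the fastener a quarter turn clockwise (seen from above) to its stop, so that the panel stays locked down when you let go and draw clear. Do it by pushing only: grip and lift nothing, do not pull the panel up, do not force anything, and leave the things standing around where they are.

Things in the scene. Friction and masses are not known exactly. Their poses are not given: they have to be found in the camera images.
- instrument_case: grey steel case, 180 (x) x 200 (y) x 75 mm high, fixed to the table. Origin: centre of its underside; z up, +x to the hinge (back), -x the front with two sockets. On top an aluminium panel (164x184 mm) inset in the rim, its top level with the rim at 75 mm height when shut. With the panel shut, the fastener's axis is at x = -35 mm, y = 0.
- access_panel (a joint): panel angle (rad) about a line along the case's y at x = +82 mm, height 75 mm; 0 = flush, positive = front raised. A gasket spring lifts it to about 0.1 (12 mm up at the fastener). Pressed there, about 4 N brings it flush; it yields up to 4 mm below flush (5 N), then a hard stop. Unlocked it springs up when released; locked it rests at about 0.02.
- cam_fastener (a joint): turn (rad), growing clockwise seen from above: 0 = unlocked, slot parallel to the hinge (case's y); locked at 1.57, slot along the case's x; stop at 1.6. Starts at 0 to 0.35. Stiff (0.07 N m), stays where left. A tongue hidden under the panel moves with it.
- keeper_bar (a point): middle of a fixed bar inside the case's front wall, hidden by the panel; the fastener's tongue slips beneath it from a turn of about 1.0 on, only with the panel pressed flush or lower. If turned with the panel up, the tongue comes over or against the bar and must be turned back first.
- slot_floor (a point): on the fastener's axis, at the slot's floor; z along the axis. Round black head 92 mm across on the panel; a straight slot 42 mm wide runs right across it along this point's y, open at both ends, between two cheeks 18 mm high. Slot floor 4 mm above the panel's top (79 mm above the table when shut). Cheeks are slippery plastic; push one some 26 mm off centre.
- parts_jar_1: small white plastic jar with a red lid, 45 mm across, 61 high; stands beside the case. Origin at its underside; to be left alone.
- battery_0: D cell standing upright, 33 mm across, 60 high; beside the case. Origin at its underside; to be left alone.
- solder_reel: reel of solder wire, 55 mm across, 45 high; beside the case on the right. Origin at its underside; to be left alone.
- spare_knob_2: loose black instrument knob, 42 mm across, 17 high; beside the case on the right. Origin at its underside; to be left alone.
- side_cutters: red-handled side cutters lying flat, 150x47x12 mm. Origin at its underside; to be left alone.
- fuse_tin: flat green tin, 60x85x18 mm. Origin at its underside; to be left alone.

How it is judged (in metres and radians):
On the way, in this order (a step that is already met when the one before it is completed fails the run):
1. the panel is pressed flush by fingertips standing in the slot of the fastener, the fastener not yet turned (value of joint access_panel below 0.035 rad and value of joint cam_fastener below 0.9 rad and contact force between the fingers and instrument_case above 1 N and z of the grasp point in the frame of slot_floor below 0.033 m), for 0.1 s.
2. the fastener is turned home with the panel still down (value of joint access_panel below 0.035 rad and value of joint cam_fastener above 1.4 rad), for 0.1 s.
At the end, for the whole second after the job is handed in: The panel is down (hinge angle under 0.035 rad) and still, with the fastener turned to at least 1.4 rad (80 degrees) and nobody holding it (all of step 2 and value of joint access_panel above -0.03 rad and velocity of joint each of access_panel, cam_fastener below 0.05 rad/s); the robot touches nothing.
It fails at once if the panel is lifted up (value of joint access_panel above 0.25 rad).
It fails at once if the case, panel or fastener is forced or squeezed (over 45 N) (contact force between the fingers and instrument_case above 45 N).
It fails at once if a bystander is moved more than 25 mm (distance of any of parts_jar_1, battery_0, solder_reel, spare_knob_2, side_cutters, fuse_tin from where it was at the start of the episode above 0.025 m).
It also fails if it takes over 38 s, if anything falls off the work surface, if the arm or the gripper's body presses on something with over 40 N, if the wrist force passes 120 N, or if a joint passes its speed limit or range.

## Working session

There is one attempt and no reset: what is moved stays moved. The work goes in short steps, Python scripts to look and compute and a tool call to move; the robot and the scene stay as the last step left them, time stands still between calls to the robot, and variables do not carry over. Pictures are saved under pics/ and viewed, at most 10 in all, crops included, and the job is handed in when it is done.

Besides the shell and the picture viewer there is one more tool, called after "Call:" as a command line: name --pt "numbers of a row" for each row, then --argument value for the rest. arm_command: Moves the arm, as the interface text tells. Its arguments: {"type":"object","properties":{"targets":{"type":"array","items":{"type":"array","items":{"type":"number"}}}},"required":["targets"]}

```bash
mkdir -p pics
cat > h.py <<'E'
import numpy as np, cv2
from cell import env
from scipy.spatial.transform import Rotation as R
def cam(n):
    s=env.state(); c=env.read_camera(n)
    c['f']=192/np.tan(np.radians(c['vertical_fov'])/2)
    if n=='wrist':
        T=np.eye(4);T[:3,:3]=R.from_euler('xyz',s['tcp_rot']).as_matrix();T[:3,3]=s['eef_pos']
        c['T']=T@np.array(c['hand_eye'])
    else: c['T']=np.array(c['world_from_camera'])
    c['fish']=n=='wrist'
    return c
def save(c,n,k=1.5): cv2.imwrite('pics/'+n,cv2.resize(c['frame'][:,:,::-1],None,fx=k,fy=k))
def ray(c,u,v):
    x,y=(u-c['cx'])/c['f'],(v-c['cy'])/c['f']
    if c['fish']:
        r=np.hypot(x,y); k=np.sin(r)/max(r,1e-9); d=np.array([x*k,y*k,np.cos(r)])
    else: d=np.array([x,y,1.])
    return c['T'][:3,3],c['T'][:3,:3]@d
def onz(c,u,v,z):
    o,d=ray(c,u,v); return o+d*(z-o[2])/d[2]
E
python3 - <<'E'
from h import *
print(env.state())
ims=[]
for n in('scene','side','wrist'):
    c=cam(n); save(c,n+'0.png'); print(n,c['T'].round(2).tolist(),c['f'],c['cx'],c['cy'])
E
```

```text
{'t': 0.0, 'joints': array([ 1.09841156e+00,  4.91529574e-01,  1.55946593e+00, -3.92345068e-05,
        1.09169374e+00, -1.05587547e-01]), 'qvel': array([ 0.00112514, -0.00089717, -0.00054546,  0.00066784,  0.00078862,
        0.0015862 ]), 'tau': array([ 1.43709497e-05, -6.12646794e+01, -2.58168536e+01,  6.93400414e-02,
        4.82434581e-02, -7.61114802e-05]), 'eef_pos': array([224.00728989, 583.20726985, 214.07470099]), 'tcp_rot': array([-3.14049850e+00, -8.09680985e-05,  2.77481349e+00]), 'ft_force': array([ 0.25075057,  0.7447941 , -0.47361846]), 'moment': array([ 0.01307912, -0.01304861, -0.00645384]), 'grip_force': 0.0, 'opening': 1.0010605065457328}
scene [[-0.48, -0.34, 0.81, -431.13], [-0.88, 0.2, -0.44, 828.88], [-0.02, -0.92, -0.4, 551.74], [0.0, 0.0, 0.0, 1.0]] 490.0907798780261 252.06759993539708 192.04378542483926
side [[1.0, -0.0, -0.02, 540.72], [0.01, -0.59, 0.81, -607.47], [-0.01, -0.81, -0.59, 732.4], [0.0, 0.0, 0.0, 1.0]] 424.5066761326652 261.46201243266563 188.45768297514988
wrist [[0.36, 0.89, 0.28, 146.95], [0.93, -0.34, -0.11, 614.08], [-0.0, 0.3, -0.96, 385.28], [0.0, 0.0, 0.0, 1.0]] 297.3186396354542 257.05470326826185 188.9627177048715
```

View pics/scene0.png

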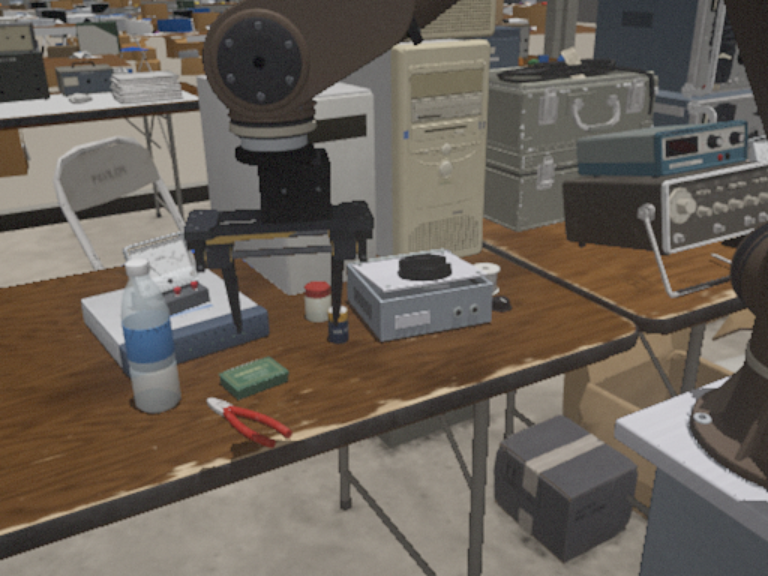

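View pics/wrist0.png

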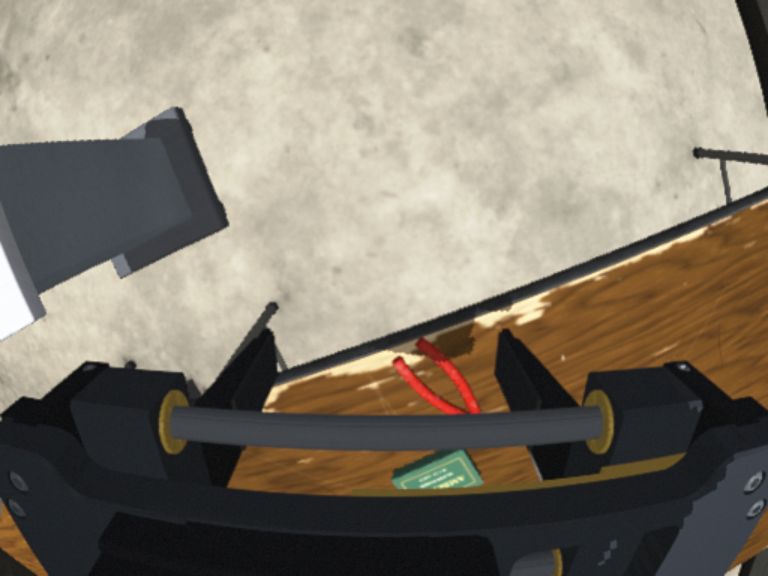

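The scene view shows the case with the black head at about (425,266) in the 1.5x picture. The jar and battery are left of it, and the reel and knob are beyond it on the right. The wrist view shows only the cutters and the tin. Next I'll measure the case from the side view.

View pics/side0.png

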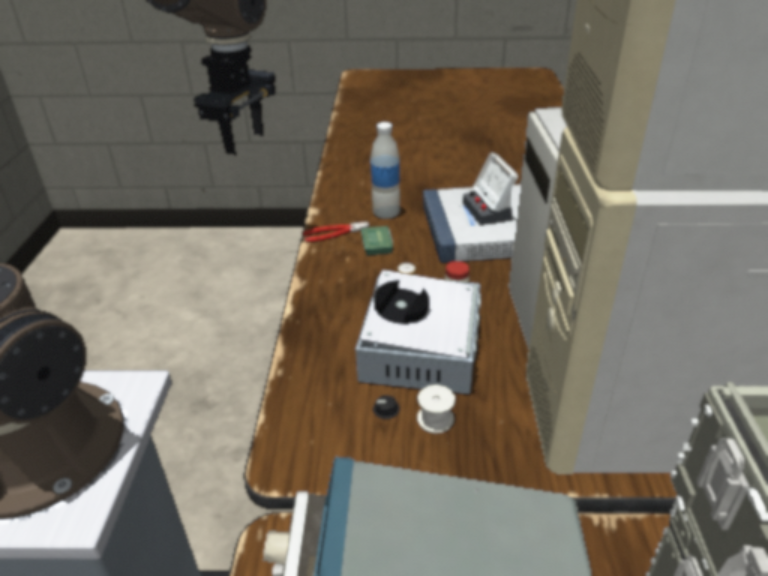

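Run:
```python
from h import *
c=cam('scene'); print(onz(c,283,177,105).round())
```

```text
[524. 224. 105.]
```

The side view (1.5x) shows the head at about (402,300). The case's upper rim corners are at about (360,345) near-front and (472,358) near-back. Its bottom edge runs from (358,382) to (472,388). The reel is at (436,408) and the knob at (386,406). I'll combine both views for the pose.

Run:
```python
from h import *
c=cam('side'); s=cam('scene')
o1,d1=ray(c,268,200);o2,d2=ray(s,283,178)
t=np.linalg.lstsq(np.c_[d1,-d2],o2-o1,rcond=None)[0];print('head',o1+d1*t[0],o2+d2*t[1])
p=lambda c,u,v,z:onz(c,u/1.5,v/1.5,z)[:2].round()
a,b=p(c,359,383,0),p(c,472,389,0);print('near bottom',a,b,b-a)
a,b=p(c,360,347,75),p(c,474,358,75);print('near top',a,b)
print('scene front bottom',p(s,385,335,0),p(s,490,323,0),'battery',p(s,340,340,0),'jar',p(s,317,318,0))
print('side: reel',p(c,436,420,0),'knob',p(c,386,410,8),'jar lid',p(c,457,269,61),'batt',p(c,406,268,60))
j=env.state()['joints'];print(j)
```

```text
head [538.11849352 218.00151918  98.51034413] [536.22346379 216.47752719  96.53352903]
near bottom [468. 127.] [649. 114.] [181. -13.]
near top [473. 130.] [646. 104.]
scene front bottom [518. 304.] [466. 129.] battery [540. 376.] jar [635. 374.]
side: reel [589.  49.] knob [513.  62.] jar lid [640. 360.] batt [545. 366.]
[ 1.09844265e+00  4.91152822e-01  1.55906329e+00  6.31446166e-06
  1.09168314e+00 -1.05633212e-01]
```

Call:
arm_command --pt "-43 -23 0 0 1" --pt "-86 -46 0 0 1" --pt "-129 -69 0 0 1" --pt "-172 -92 0 0 0.8" --pt "-215 -115 0 0 0.6"

```text
t: 0.8
eef_pos: [384.5, 397.4, 214.8]
tcp_rot: [3.141, 0.0, 2.775]
ft_force: [0.9, 0.6, 0.6]
opening: 0.883
grip_force: 0.0
```

Call:
arm_command --pt "-43 -23 0 0 1" --pt "-86 -46 0 0 1" --pt "-129 -69 0 0 1" --pt "-172 -92 0 0 1" --pt "-208 -115 0 0 1"

```text
t: 1.3
eef_pos: [538.0, 215.1, 214.7]
tcp_rot: [3.141, 0.0, 2.774]
ft_force: [0.3, -0.6, 0.1]
opening: 1.0
grip_force: 0.0
```

Call:
arm_command --pt "0 0 0 0 1" --pt "0 0 0 0 1" --pt "0 0 0 0 1"

```text
t: 1.6
eef_pos: [536.0, 217.6, 214.6]
tcp_rot: [3.142, -0.0, 2.775]
ft_force: [-1.2, 0.0, -0.6]
opening: 1.002
grip_force: 0.0
```

Run:
```python
from h import *
c=cam('wrist'); save(c,'w1.png'); np.savez('w1.npz',T=c['T'],f=c['f'],cx=c['cx'],cy=c['cy'],frame=c['frame']); print(env.state()['joints'],env.state()['ft_force'])
```

```text
[ 2.71979187e-01  4.24653878e-01  1.67567763e+00  2.26726310e-04
  1.04128178e+00 -9.33287711e-01] [-0.46032774 -0.57151117  0.88616849]
```

View pics/w1.png

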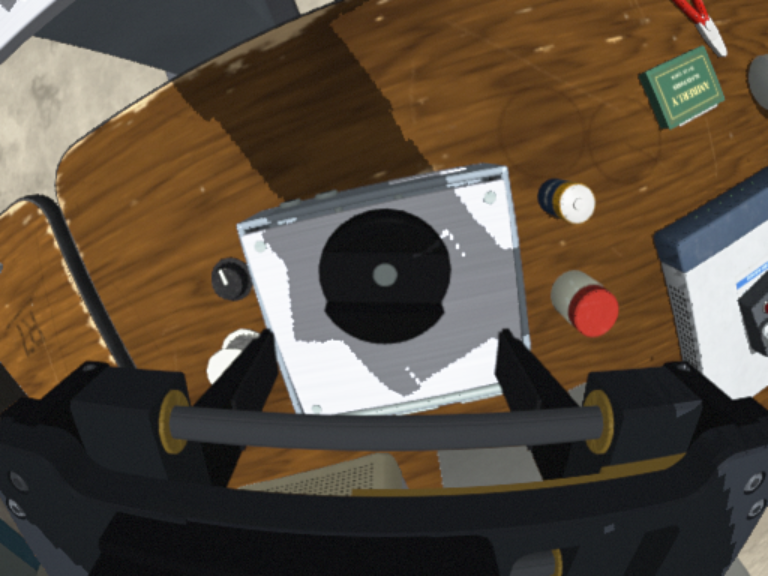

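The wrist view shows the whole case. The slot's centre disc is at (384,274), the front rim corners at about (237,226) and (508,168), and the slot runs roughly across the image. I'll brighten the head to get the slot direction.

```bash
cat > m.py <<'E'
from h import *
z=np.load('w1.npz');c={k:z[k] for k in z.files};c['fish']=True
p=lambda u,v,zz:onz(c,u/1.5,v/1.5,zz)
print('disc',p(384,274,91).round(1))
a,b=p(237,226,75),p(508,168,75);d=b-a;print('front',a,b,np.hypot(*d[:2]),'case yaw',np.degrees(np.arctan2(d[1],d[0]))-90)
mid=(a+b)/2;yaw=np.arctan2(d[1],d[0])-np.pi/2
print('case c',mid[:2]+90*np.array([np.cos(yaw),np.sin(yaw)]),'axis',mid[:2]+55*np.array([np.cos(yaw),np.sin(yaw)]))
f=c['frame'][130:240,200:315].astype(float)
g=np.clip(f.mean(2)*4,0,255).astype(np.uint8)
cv2.imwrite('pics/w1c.png',cv2.resize(g,None,fx=5,fy=5,interpolation=cv2.INTER_CUBIC))
E
python3 m.py
```

```text
disc [537.5 216.9  91. ]
front [468.75809627 127.96928233  75.        ] [500.10219201 325.09839217  75.        ] 199.60545654242836 case yaw -9.034563417174454
case c [573.31358547 212.4011143 ] axis [538.74780273 217.89717323]
```

View pics/w1c.png

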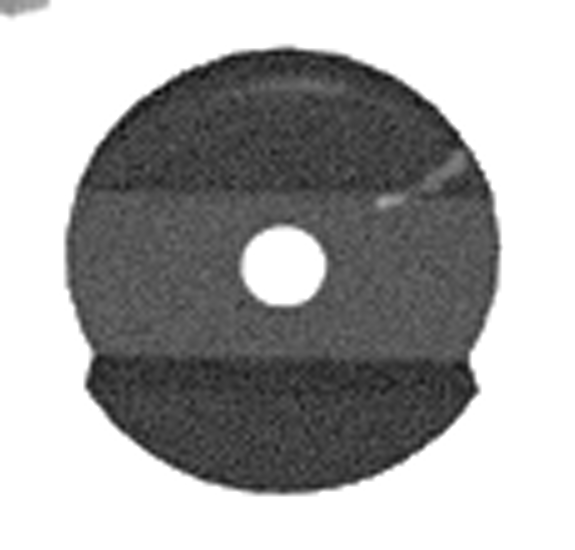

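The slot edges lie level in the image, so the slot runs along tool y and the fastener is turned about 0.2 rad. The axis is at about (537.5, 217). I'll narrow the fingers to about 40 mm and come down into the slot.

Call:
arm_command --pt "-2 0 25 0 0.42" --pt "-2 0 50 0 0.42" --pt "-2 0 75 0 0.42" --pt "-2 0 80 0 0.42" --pt "-2 0 80 0 0.42"

```text
t: 2.15
eef_pos: [537.8, 217.1, 134.5]
tcp_rot: [-3.141, -0.001, 2.776]
ft_force: [0.2, 0.2, 0.3]
opening: 0.632
grip_force: 0.0
```

Call:
arm_command --pt "0 0 10 0 0.42" --pt "0 0 20 0 0.42" --pt "0 0 30 0 0.42" --pt "0 0 35 0 0.42" --pt "0 0 38 0 0.42"

```text
t: 2.65
eef_pos: [538.3, 216.2, 96.0]
tcp_rot: [-3.141, -0.001, 2.775]
ft_force: [0.7, 0.1, -0.3]
opening: 0.418
grip_force: 0.0
```

Run:
```python
from h import *
c=cam('wrist')
cv2.imwrite('pics/w2.png',cv2.resize(np.clip(c['frame'][110:300,120:400,::-1]*2.0,0,255).astype(np.uint8),None,fx=2.5,fy=2.5)); s=env.state(); print(s['eef_pos'],s['ft_force'],s['moment'],s['opening'])
```

```text
[538.18734262 216.2536001   95.83707405] [ 0.61448405  0.24520027 -0.84125712] [0.02726262 0.00331283 0.01358839] 0.4201552794629147
```

View pics/w2.png

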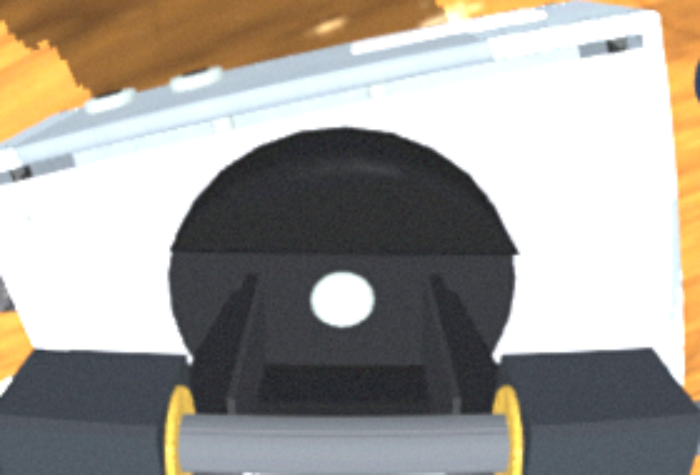

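The fingertips stand inside the slot on either side of the disc at (343,299), with both cheeks clear. Now I'll press down.

Call:
arm_command --pt "0 0 4 0 0.42" --pt "0 0 8 0 0.42" --pt "0 0 12 0 0.42" --pt "0 0 16 0 0.42" --pt "0 0 18 0 0.42"

```text
t: 3.2
eef_pos: [538.1, 216.4, 78.3]
tcp_rot: [-3.141, -0.001, 2.775]
ft_force: [-3.1, 1.5, 5.3]
opening: 0.417
grip_force: 2.5
```

Call:
arm_command --pt "0 0 0 0 0.42" --pt "0 0 0 0 0.42" --pt "0 0 0 0 0.42"

```text
t: 3.5
eef_pos: [538.3, 216.4, 78.8]
tcp_rot: [3.142, -0.0, 2.775]
ft_force: [-3.3, 0.5, 4.1]
opening: 0.423
grip_force: 2.2
```

It is flush at about 4 N. I'll press slightly more and start turning.

Call:
arm_command --pt "0 0 1.5 0 0.42" --pt "0 0 1.5 5 0.42" --pt "0 0 1.5 10 0.42" --pt "0 0 1.5 15 0.42" --pt "0 0 1.5 20 0.42"

```text
t: 4.0
eef_pos: [538.8, 216.6, 77.5]
tcp_rot: [3.14, 0.001, 2.422]
ft_force: [-1.8, 1.5, 5.8]
opening: 0.419
grip_force: 2.7
```

Call:
arm_command --pt "0 0 0 5 0.42" --pt "0 0 0 10 0.42" --pt "0 0 0 15 0.42" --pt "0 0 0 20 0.42" --pt "0 0 0 25 0.42"

```text
t: 4.5
eef_pos: [538.9, 216.6, 77.6]
tcp_rot: [3.14, 0.0, 1.986]
ft_force: [-2.4, 2.3, 7.1]
opening: 0.417
grip_force: 4.5
```

Run:
```python
from h import *
s=env.state(); print(s['eef_pos'],s['ft_force'],s['moment'],s['opening'],np.degrees(s['tcp_rot'][2]))
```

```text
[538.92443958 216.56588229  77.62999733] [-2.36738511  2.28632155  7.0732618 ] [0.30651907 0.33192452 0.07004904] 0.41708691352229454 113.78280248594899
```

Call:
arm_command --pt "0 0 0 5 0.42" --pt "0 0 0 10 0.42" --pt "0 0 0 15 0.42" --pt "0 0 0 20 0.42" --pt "0 0 0 25 0.42"

```text
t: 5.0
eef_pos: [539.1, 216.6, 77.7]
tcp_rot: [3.139, -0.001, 1.55]
ft_force: [-0.8, 2.0, 5.5]
opening: 0.421
grip_force: 4.4
```

Call:
arm_command --pt "0 0 0 5 0.42" --pt "0 0 0 10 0.42" --pt "0 0 0 15 0.42" --pt "0 0 0 20 0.42" --pt "0 0 0 22 0.42"

```text
t: 5.5
eef_pos: [539.7, 216.6, 77.8]
tcp_rot: [3.139, -0.002, 1.166]
ft_force: [0.2, -0.0, 5.0]
opening: 0.417
grip_force: 3.5
```

Run:
```python
from h import *
c=cam('wrist')
cv2.imwrite('pics/w3.png',cv2.resize(np.clip(c['frame'][80:300,120:400,::-1]*2.0,0,255).astype(np.uint8),None,fx=2.5,fy=2.5)); s=env.state(); print(s['eef_pos'],s['ft_force'],s['moment'],s['opening'],np.degrees(s['tcp_rot'][2]))
```

```text
[539.63162932 216.5931598   77.81245757] [-0.19692514  0.32890534  6.1097812 ] [-0.02532117 -0.00783289  0.04803676] 0.4228251808798773 66.75442233804726
```

View pics/w3.png

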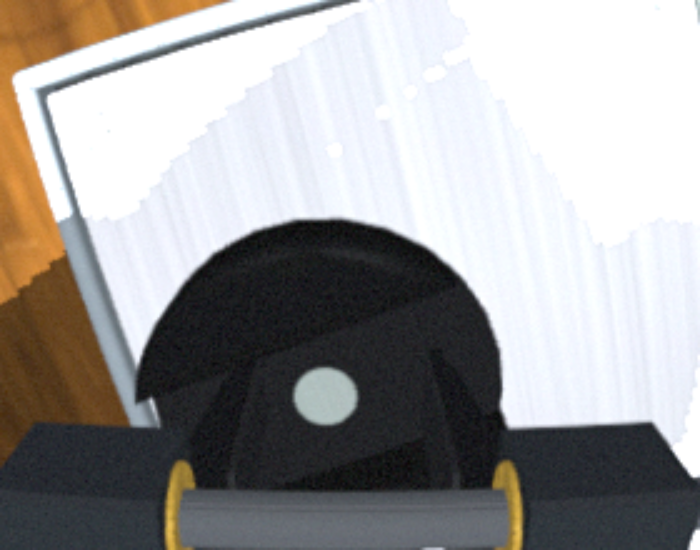

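The slot edge (140,400)–(455,287) is within a few degrees of the case side (45,92)–(370,0), and the panel is flush. A few degrees remain to the stop.

Call:
arm_command --pt "0 0 0 3 0.42" --pt "0 0 0 5 0.42" --pt "0 0 0 7 0.42" --pt "0 0 0 8 0.42" --pt "0 0 0 8 0.42"

```text
t: 6.05
eef_pos: [539.7, 216.3, 77.8]
tcp_rot: [3.139, -0.002, 1.029]
ft_force: [1.6, -1.8, 5.5]
opening: 0.421
grip_force: 3.6
```

Run:
```python
from h import *
s=env.state(); print(s['eef_pos'],s['ft_force'],s['moment'],s['opening'],np.degrees(s['tcp_rot'][2]))
```

```text
[539.68989691 216.28789787  77.79341026] [ 1.61076584 -1.84221262  5.53375949] [-0.41002684 -0.13756136  0.04503086] 0.42105261942663713 58.95920753288917
```

Call:
arm_command --pt "0 0 0 1.5 0.42" --pt "0 0 0 3 0.42" --pt "0 0 0 3 0.42"

```text
t: 6.35
eef_pos: [539.6, 216.2, 77.7]
tcp_rot: [3.139, -0.002, 0.977]
ft_force: [0.1, -1.9, 6.1]
opening: 0.415
grip_force: 5.4
```

Run:
```python
from h import *
c=cam('wrist')
cv2.imwrite('pics/w4.png',cv2.resize(np.clip(c['frame'][60:300,120:400,::-1]*2.0,0,255).astype(np.uint8),None,fx=2.5,fy=2.5)); s=env.state(); print(s['eef_pos'],s['ft_force'],s['moment'],s['opening'],np.degrees(s['tcp_rot'][2]))
```

```text
[539.58181319 216.16669013  77.7404102 ] [-0.1181929  -1.06209842  5.16170528] [-0.42971503 -0.11703291  0.1892972 ] 0.4193378102824105 55.993440476785835
```

View pics/w4.png

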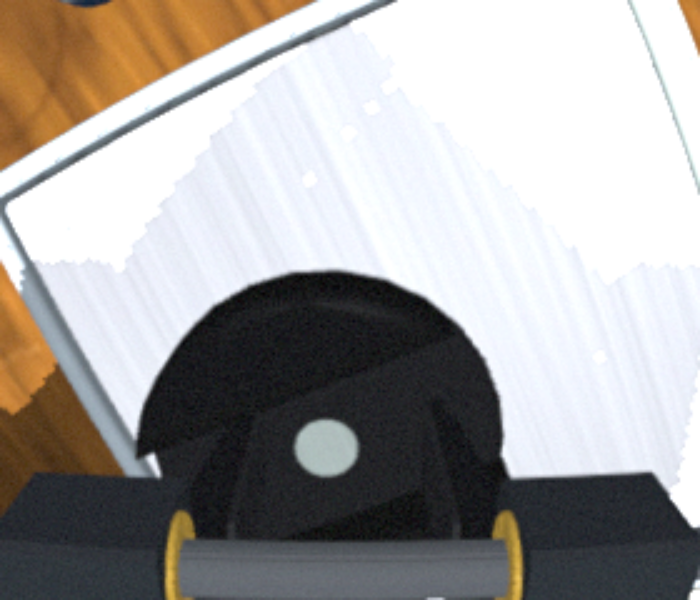

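The moment about z jumped to 0.19 N m, so the fastener is at its stop, with the slot along the case's x. I'll back off within the slot's play and withdraw straight up.

Call:
arm_command --pt "0 0 0 -5 0.42" --pt "0 0 0 -10 0.42" --pt "0 0 -1 -16 0.42" --pt "0 0 -3 -16 0.42" --pt "0 0 -8 -16 0.42"

```text
t: 6.9
eef_pos: [538.6, 216.2, 85.1]
tcp_rot: [3.141, -0.0, 1.254]
ft_force: [1.5, -1.0, 1.3]
opening: 0.418
grip_force: 0.0
```

Call:
arm_command --pt "0 0 -15 0 0.42" --pt "0 0 -40 0 0.42" --pt "0 0 -80 0 0.42" --pt "0 0 -115 0 0.42" --pt "0 0 -115 0 0.42"

```text
t: 7.4
eef_pos: [540.0, 216.9, 204.8]
tcp_rot: [3.135, -0.004, 1.254]
ft_force: [0.1, 0.3, -0.4]
opening: 0.42
grip_force: 0.0
```

Run:
```python
from h import *
c=cam('wrist'); cv2.imwrite('pics/w5.png',cv2.resize(np.clip(c['frame'][:,:,::-1]*1.7,0,255).astype(np.uint8),None,fx=1.5,fy=1.5)); s=env.state(); print(s['t'],s['eef_pos'],s['ft_force'])
```

```text
7.45 [539.12195578 216.61495885 202.30215416] [ 1.28591536  0.16571992 -1.00497491]
```

View pics/w5.png

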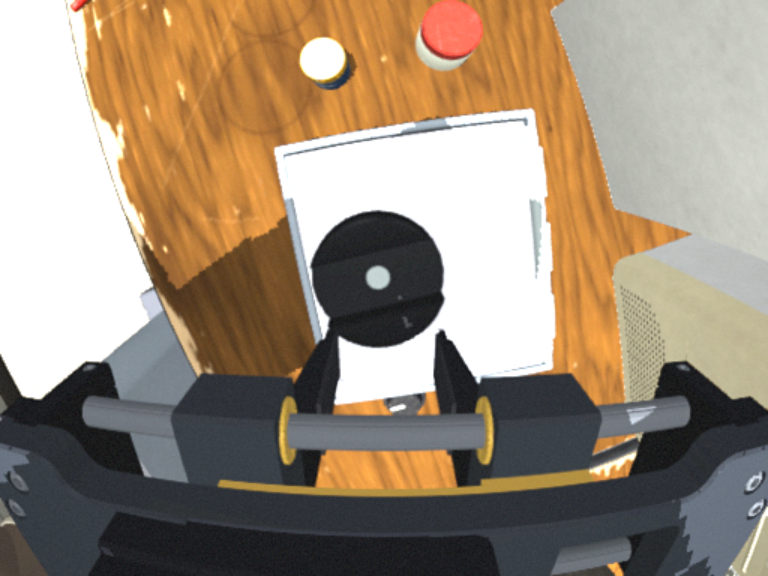

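The view shows the panel flush and inset, with the slot roughly along the case's x and the jar and battery where they were. I'll check the slot angle in numbers.

Run:
```python
from h import *
c=cam('wrist')
def ang(a,b,z):
    d=onz(c,a[0]/1.5,a[1]/1.5,z)-onz(c,b[0]/1.5,b[1]/1.5,z); return np.degrees(np.arctan2(d[1],d[0]))%180
print('slot upper',ang((313,266),(424,240),97),'lower',ang((331,326),(442,295),97),'case',ang((277,150),(535,112),75),ang((340,404),(551,368),75))
g=np.clip(c['frame'].mean(2)*5,0,255).astype(np.uint8)[130:240,200:305]
cv2.imwrite('pics/w6.png',cv2.resize(g,None,fx=5,fy=5,interpolation=cv2.INTER_CUBIC))
```

```text
slot upper 175.1855365486729 lower 178.37443187726345 case 171.00648783386816 171.61086603603488
```

View pics/w6.png

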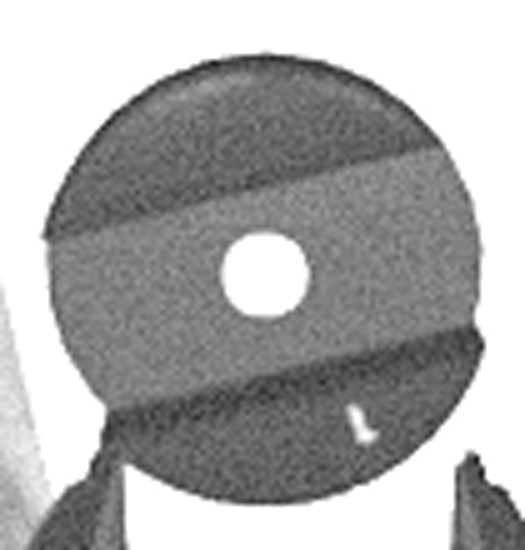

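The slot edges run (50,240)–(435,150) and (115,410)–(480,325) in the crop, about 13° in the image.

Run:
```python
from h import *
c=cam('wrist')
P=lambda u,v,z:onz(c,200+u/5,130+v/5,z)
for a,b,z in (((50,240),(435,150),79),((115,410),(480,325),97)):
    d=P(*b,z)-P(*a,z); print(np.degrees(np.arctan2(d[1],d[0]))%180, np.hypot(*d[:2]))
```

```text
175.25624846668597 80.73401034935512
175.74262504458497 74.29656737123976
```

The fastener reached its stop under load and settled at about 85.6°, above the 80° needed. The panel is down and the fingers are well clear. I'll let the arm settle, then hand in.

Call:
arm_command --pt "0 0 0 0 0.42" --pt "0 0 0 0 0.42" --pt "0 0 0 0 0.42" --pt "0 0 0 0 0.42" --pt "0 0 0 0 0.42"

```text
t: 8.05
eef_pos: [538.3, 216.3, 199.9]
tcp_rot: [-3.141, 0.0, 1.256]
ft_force: [0.3, -0.1, 0.1]
opening: 0.415
grip_force: 0.0
```

```bash
python3 -c "
from cell import env
print(env.job_done())"
```

```text
the job is handed in; nothing more can be done
None
```

I pressed the panel flush, turned the fastener clockwise to its stop and drew clear; it dragged back to about 86° (80° needed) as I withdrew, the last picture showed the panel down, and I've handed the job in at about 8 s, with no verdict returned.

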